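# Load the leak tester, snap its lid shut and start the test

### The arm

A 6-joint arm with a two-finger parallel gripper is mounted at the origin on the work surface. World frame = base frame: x ahead of the robot, y to its left, z up, the work surface at z = 0. Lengths are in m, angles in rad, forces in N, time in s.
With the tool pointing down it reaches from about 0.25 to 0.775 m from the base axis. Payload 4 kg.
Tool frame: the origin (TCP) lies on the centre line of the jaws, within the pads' length; the fingertips stand robot.tips_ahead ahead of it and the grasp point (between the pads) lies 8 mm behind it (robot.tips_ahead is the distance from the TCP to the fingertips, in m); z points along the fingers, y is the line along which they close (so a half turn about z gives the same grasp; the last joint's range is limited). The gripper opens to 94 mm and grips with 3 to 60 N. Pads are 16 mm wide; open, the fingers measure 119 mm over their backs; the gripper's body (75 mm by 177 mm) begins 78 mm behind the grasp point.
Start: joints at [-1.255, 0.087, 1.371, -0, 1.684, -0.103], TCP at [0.224, -0.502, 0.217] pointing down, gripper open.
Joint ranges: [-3.1, 3.1], [-0.76, 2.03], [0.27, 2.55], [-1.08, 4.22], [0.17, 2.65], [-2.57, 2.57]. Speed limits (rad/s): [2.79, 2.79, 3.14, 3.14, 3.14, 3.14].

### API

Orientations are given as [roll, pitch, yaw] about the fixed x, y, z axes, in that order (R = Rz(yaw) Ry(pitch) Rx(roll)).
In Python, from bench import robot, snapshot, close_job, spotter gives the robot as it stands. The module is installed in compiled form; this text tells all that it offers.
- The arm moves only by the tool servo_tool, never from a script. Its argument "commands" is one flat list of numbers, 7 for each row, row after row: the shift along the tool's x, y, z in m, then the turn, a rotation vector about the tool's x, y, z in degrees, then the finger opening in m, from 0 to 0.094. In form: [x, y, z, ax, ay, az, grip, x, y, z, ax, ay, az, grip, ...]. A call has 1 to 10 rows; each row is the pose to reach, as a shift and turn from the pose commanded when the call began, along the tool's axes at that moment; what a row does not reach only later rows make up. A row lasts 1/8 s, in which the tool goes at most 62.5 mm and 10.7 degrees, less where a joint would pass 70% of its speed; a pose out of reach is approached as far as the arm can. A call with a gripper value outside its range is refused whole. The fingers move at their own pace and stop on an object; the grip force is fixed at half the most. Time passes only in rows, so rows that repeat a pose let the fingers close. It gives the time, the measured TCP pose, the force, the opening and the grip force at its end, in the units of the state.
- robot.get_obs(): the state, without advancing time (a new reading comes with each control period).
- snapshot(name): name is "side" or "top"; returns a dict with "img" (480x640x3 uint8, blue, green, red), "camera_matrix" (3x3 intrinsics, pixels), "extrinsics" (4x4, takes a point from camera to world coordinates). Camera axes: x right, y down, z forward; pixel columns grow to the right and rows downward; lengths in m; the calibration is good to about 2 mm. A picture is of the moment at which its call begins. There is no depth.
- close_job(): hands the job in; it is judged then, once.
Trained networks look in a picture, given as the dict that the camera call returned (one of the last four; its "shot" number tells which), for a name from the list of things; names that differ only in an ending like _2 or _b are one class to them, and where a whole thing is asked for, a point or a joint stands for the part that bears it (a point fixed in the world has none). Each returns a list of dicts, best first, with "conf" (0 to 1); they miss things now and then, are a little off and sometimes report something else, mostly with a low value. They report only what shows in the picture. A call takes as long as a camera call.
- spotter.trace(name, picture): "region" (480x640 bool, what is visible of it) and "box" ([left, top, width, height] in pixels, round what is visible of it).
The state is a dict: "time": time; "joint_positions": joint angles; "qvel": joint speeds; "joint_torque": joint torques, N m; "tool_pos": TCP position; "ee_rot": TCP orientation; "wrist_force": force on the tool from outside, world axes, zero at the start; "wrist_torque": the same for the moment, N m; "width": finger opening in m; "finger_force": force on a finger pad.
Only numpy, scipy, OpenCV 4.12 (cv2) and the standard library are available. Lean on these libraries where they do the work, as an engineer would, in place of code of your own. Each camera call takes 0.05 s, during which the arm holds its last target. There are 200 camera calls.

### The job

Lay the chrome valve body in the white cradle inside the leak tester, lowering it in rather than dropping it. Press the tester's blue-framed lid down until it snaps past its catch and is fully shut, then start the test: press the blue key, let it come up, and press the green key. Leave the brass valve bodies, the bottle and the screwdriver where they are.

Things in the scene. Friction and masses are not known exactly. Their poses are not given: they have to be found in the camera images.
- chrome: Chrome (bright steel) valve body, 220 g, lying down: round waist 24 mm thick, 52 mm long (grip here), between two hexagonal collars 16 mm long, 28 mm across flats, 32 across corners; 84 mm overall. Origin at its middle on its axis, 14 mm above what it lies on (at first a flat 6 mm mat); x along its length. One of a row of three about 90 mm apart, two of brass; its place varies.
- brass_a: Brass valve body, same shape and origin as the chrome one; not to be disturbed.
- brass_b: Second brass valve body; not to be disturbed.
- tester: Leak tester, fixed: open-topped grey chamber, outside 200 (x) by 170 (y) mm on a 210 by 180 mm foot, rim 75 mm above the bench, walls 6 mm, inner floor 21 mm above the bench. Origin at bench height under its middle; x points from the front (robot side, two gauges) to the hinge, z up. The lid is hinged along the far (+x) rim.
- nest (a point): Where the middle of the valve body must come: over the white cradle's middle, 47 mm above the bench, 15 mm in front of the tester's middle. It must lie along this x, either way round. Two white saddles 68 mm apart along x, each 14 mm long, carry its collars 33 mm above the bench, between cheeks 42 mm apart and 12 mm high. Between the saddles there is room for the fingers.
- lid (a joint): Angle of the lid, rad: 0 fully shut, 1.35 to 1.55 (nearly upright) at the start. A stiff hinge holds the lid wherever it is left. From about 0.07 down to 0.025 a sprung catch resists (about 10 N at the front edge); past that it snaps to 0 and is held. Left on the catch it stays ajar.
- lid_hinge (a point): On the hinge axis, in the middle of the far rim, 79 mm above the bench and 100 mm beyond the tester's middle. The lid turns about its y axis, the axes turning with the lid: at 0 the lid reaches 220 mm from here along -x, is 170 mm wide, and its outer face lies 8 mm above the axis (z).
- lid_pad (a point): Middle of the yellow press pad (30 by 80 mm) near the lid's free front edge, on the outer face: 198 mm from the hinge axis and 11 mm above the lid's hinge axis. z is the lid's outward normal; the point moves with the lid. Shut, it is 90 mm above the bench.
- key_blue_top (a point): Middle of the top of the blue round key: 32 mm in diameter, 7 mm travel, fully down at 5 N, top 51 mm above the bench when up. On a fixed grey station 64 mm square, 28 mm high. The blue and green stations stand to the right (-y) of the tester, one nearer the robot than the other; which is which varies.
- key_green_top (a point): The same for the green round key.
- key_blue (a joint): Travel of the blue key, m: 0 up, 0.007 fully down.
- key_green (a joint): Travel of the green key, m: 0 up, 0.007 fully down.
- flask: White bottle with blue cap, 56 mm in diameter, 110 mm high, origin under its middle; a bystander.
- driver: Screwdriver lying on the bench beyond the mat; a bystander.

How it is judged:
On the way, in this order (a step that is already met when the one before it is completed fails the run):
1. the chrome valve body is lowered into the cradle while still held in the gripper: over the cradle and within 8 mm of its resting height (x of chrome in the frame of nest between -0.012 and 0.012 m and y of chrome in the frame of nest between -0.009 and 0.009 m and angle between the x axis of chrome and the x axis of nest, either way round below 0.25 rad and z of chrome in the frame of nest below 0.008 m and contact force between the fingers and chrome above 1 N), for 0.1 s.
2. the lid is pressed past its catch and fully shut (lid angle under 0.015 rad), with the chrome valve body lying in the cradle (x of chrome in the frame of nest between -0.012 and 0.012 m and y of chrome in the frame of nest between -0.009 and 0.009 m and angle between the x axis of chrome and the x axis of nest, either way round below 0.25 rad and z of chrome in the frame of nest between -0.005 and 0.005 m and value of joint lid below 0.015 rad), for 0.2 s.
3. with the lid shut, the blue key is pressed (at least 4.5 mm down) while the green key is up (value of joint lid below 0.015 rad and value of joint key_blue above 0.0045 m and value of joint key_green below 0.002 m), for 0.05 s.
4. then the green key is pressed (at least 4.5 mm down) with the blue key up again and the lid still shut (value of joint lid below 0.015 rad and value of joint key_green above 0.0045 m and value of joint key_blue below 0.002 m), for 0.05 s.
At the end, for the whole second after the job is handed in: The chrome valve body lies at rest in the cradle (middle within 12 mm along, 9 mm across and 5 mm in height of the nest point, within 0.25 rad of its direction), the lid is fully shut past its catch (under 0.015 rad, not ajar), and both keys are up again (within 2 mm) (all of step 2 and value of joint each of key_blue, key_green below 0.002 m and linear speed of chrome below 0.02 m/s); the robot touches nothing.
It fails at once if a key is pressed (over 3.5 mm) while the lid is not shut (value of joint lid above 0.03 rad and value of joint any of key_blue, key_green above 0.0035 m).
It fails at once if a brass valve body is moved more than 30 mm (distance of brass_a from where it was at the start of the episode above 0.03 m).
It fails at once if the other brass valve body is moved more than 30 mm (distance of brass_b from where it was at the start of the episode above 0.03 m).
It fails at once if the screwdriver is moved more than 30 mm (distance of driver from where it was at the start of the episode above 0.03 m).
It fails at once if the bottle is moved more than 30 mm or tipped (distance of flask from where it was at the start of the episode above 0.03 m or angle between flask's own z axis and vertical above 0.3 rad).
It also fails if it takes over 61 s, if anything falls off the work surface, if the arm or the gripper's body presses on something with over 40 N, if the wrist force passes 120 N, or if a joint passes its speed limit or range.

## Working session

There is one attempt and no reset: what is moved stays moved. The work goes in short steps, Python scripts to look and compute and a tool call to move; the robot and the scene stay as the last step left them, time stands still between calls to the robot, and variables do not carry over. Pictures are saved under pics/ and viewed, at most 12 in all, crops included, and the job is handed in when it is done.

Besides the shell and the picture viewer there is one more tool, called after ">>>" as name(argument=value, ...) on one line, values as JSON. servo_tool: Moves the arm, as the interface text tells. Its arguments: {"type":"object","properties":{"commands":{"type":"array","items":{"type":"number"}}},"required":["commands"]}

```bash
mkdir -p pics; cat > h.py <<'E'
import numpy as np, cv2
from bench import robot, snapshot, close_job, spotter
def ray(s,u,v):
    K=s["camera_matrix"];T=s["extrinsics"]
    d=T[:3,:3]@np.linalg.inv(K)@np.array([u,v,1.]);return T[:3,3],d
def at(s,u,v,z):
    o,d=ray(s,u,v);return o+d*(z-o[2])/d[2]
def proj(s,p):
    T=s["extrinsics"];c=T[:3,:3].T@(np.array(p)-T[:3,3]);q=s["camera_matrix"]@c;return q[:2]/q[2]
E
python3 - <<'E'
from h import *
o=robot.get_obs();print(o["time"],o["tool_pos"],o["ee_rot"],o["width"],robot.tips_ahead)
for n in("top","side"):
    s=snapshot(n);cv2.imwrite(f"pics/{n}0.png",s["img"]);print(n,s["extrinsics"][:3,3].round(3),s["camera_matrix"][0,0])
    for k in("chrome","brass_a","tester","key_blue","key_green","lid","lid_pad","flask","driver"):
        for r in spotter.trace(k,s)[:3]:
            v,u=np.nonzero(r["region"]);print(k,round(r["conf"],2),r["box"],u.mean().round(1),v.mean().round(1),at(s,u.mean(),v.mean(),.02).round(3))
E
```

```text
0.0 [ 0.2234796  -0.50199227  0.21534094] [-3.13947702e+00 -2.11811619e-04  4.18780271e-01] 0.09416816028929542 0.011
top [0.421 0.005 1.246] 456.26104129676366
chrome 0.6 [234.6, 254.5, 20.0, 29.2] 245.3 271.8 [0.459 0.2   0.02 ]
brass_a 0.72 [206.3, 248.8, 11.0, 30.4] 212.4 261.3 [0.486 0.289 0.02 ]
brass_a 0.52 [171.0, 239.9, 16.1, 30.9] 179.9 255.1 [0.5   0.377 0.02 ]
tester 0.93 [309.7, 185.8, 82.2, 95.5] 346.3 231.2 [ 0.575 -0.069  0.02 ]
key_blue 0.52 [398.0, 250.0, 9.2, 11.2] 403.1 254.2 [ 0.515 -0.223  0.02 ]
key_green 0.46 [308.0, 181.5, 86.5, 99.1] 346.4 231.2 [ 0.575 -0.069  0.02 ]
lid 0.74 [311.9, 184.9, 81.2, 19.3] 348.2 192.0 [ 0.683 -0.073  0.02 ]
lid 0.42 [172.4, 241.1, 16.9, 31.9] 179.6 256.1 [0.498 0.378 0.02 ]
lid_pad 0.55 [309.1, 184.3, 84.0, 19.7] 348.2 192.3 [ 0.682 -0.073  0.02 ]
flask 0.87 [468.5, 245.7, 28.2, 20.7] 480.7 256.5 [ 0.514 -0.433  0.02 ]
driver 0.8 [208.6, 187.9, 71.8, 28.6] 255.5 200.5 [0.653 0.18  0.02 ]
side [0.12  0.642 0.858] 485.801373076357
chrome 0.69 [281.7, 315.9, 37.3, 39.3] 298.4 335.1 [0.462 0.195 0.02 ]
brass_a 0.92 [242.2, 346.1, 43.3, 34.5] 262.9 361.9 [0.482 0.284 0.02 ]
brass_a 0.71 [208.4, 369.7, 38.0, 43.8] 225.6 392.3 [0.498 0.372 0.02 ]
tester 0.93 [274.7, 113.8, 112.2, 169.5] 321.5 216.4 [ 0.625 -0.128  0.02 ]
key_blue 0.67 [372.5, 202.7, 13.3, 8.6] 378.7 205.6 [ 0.527 -0.251  0.02 ]
lid 0.66 [275.5, 118.0, 52.0, 112.3] 297.8 172.0 [ 0.785 -0.244  0.02 ]
lid_pad 0.86 [272.1, 115.1, 53.4, 114.7] 298.0 171.1 [ 0.787 -0.247  0.02 ]
flask 0.69 [406.3, 141.5, 24.0, 40.6] 416.2 164.9 [ 0.527 -0.471  0.02 ]
driver 0.91 [183.5, 268.6, 76.4, 55.2] 235.9 286.9 [0.649 0.173 0.02 ]
```

```bash
python3 - <<'E'
import cv2,numpy as np
t=cv2.imread("pics/top0.png");s=cv2.imread("pics/side0.png")
cv2.imwrite("pics/t1.png",cv2.resize(t[170:320,160:410+0],None,fx=3.2,fy=3.2,interpolation=2)[:600,:800])
cv2.imwrite("pics/s1.png",cv2.resize(s[100:400,200:460],None,fx=2,fy=2,interpolation=2))
E
```

```text
(no output)
```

View pics/t1.png

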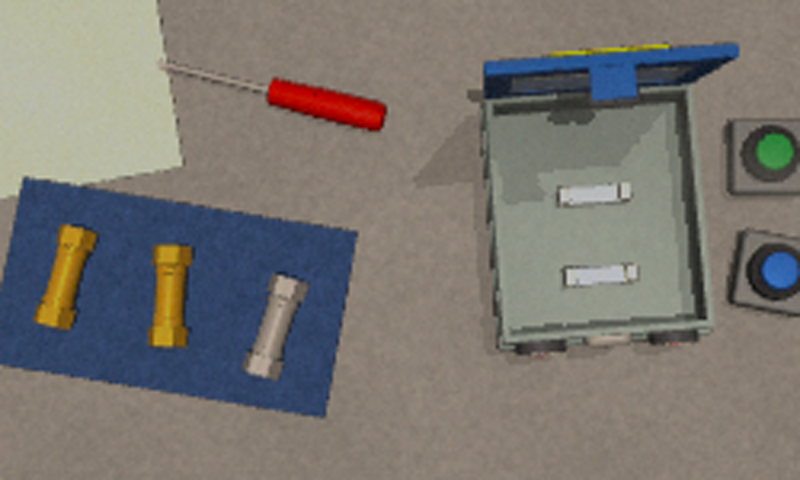

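View pics/s1.png

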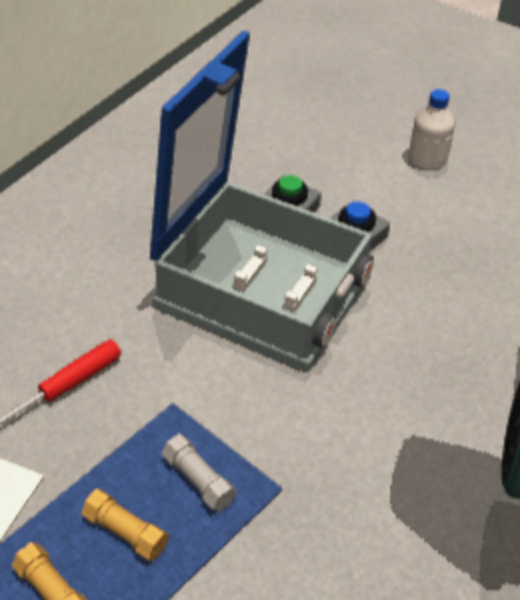

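The top crop shows the chrome body at crop (275,325) on the mat's right end. The saddles are at (595,194) and (600,274), with the green key farther away (775,150) and the blue one nearer (780,270). The lid is nearly upright at the far rim, and the side view agrees. Next I'll measure these accurately.

```bash
python3 - <<'E'
from h import *
S={n:snapshot(n) for n in("top","side")}
def comp(m,lo=15):
    n,l,st,c=cv2.connectedComponentsWithStats(m.astype(np.uint8));return [(l==i) for i in range(1,n) if st[i,4]>lo]
for n,s in S.items():
    im=s["img"].astype(int);b,g,r=im[...,0],im[...,1],im[...,2];hsv=cv2.cvtColor(s["img"],cv2.COLOR_BGR2HSV)
    print(n)
    t=spotter.trace("tester",s)[0]["box"];x,y,w,h=map(int,t);roi=np.zeros(b.shape,bool);roi[y:y+h,x:x+w]=1
    for c in comp((im.min(2)>195)&roi): 
        v,u=np.nonzero(c);print(" white",u.size,u.mean().round(1),v.mean().round(1),at(s,u.mean(),v.mean(),.04).round(4))
    for nm,m in(("green",(g>1.5*r)&(g>1.5*b)&(g>70)),("blue",(hsv[...,0]>100)&(hsv[...,0]<118)&(hsv[...,1]>170)&(b>140)),("yellow",(hsv[...,0]>22)&(hsv[...,0]<33)&(hsv[...,1]>170)&roi)):
        for c in comp(m):
            v,u=np.nonzero(c);print(" ",nm,u.size,u.mean().round(1),v.mean().round(1),at(s,u.mean(),v.mean(),.050).round(4),"z.09/.3",at(s,u.mean(),v.mean(),.28).round(3))
    R=spotter.trace("chrome",s)[0]["region"];R=max(comp(R),key=np.sum)
    v,u=np.nonzero(R);P=np.array([at(s,a,c,.022)[:2] for a,c in zip(u,v)]);m=P.mean(0);e=np.linalg.eigh(np.cov((P-m).T))[1][:,1]
    pr=(P-m)@e;print(" chrome",len(P),m.round(4),"yaw",np.degrees(np.arctan2(e[1],e[0])).round(1),"mid",(m+e*(pr.max()+pr.min())/2).round(4),pr.ptp() if hasattr(pr,'ptp') else np.ptp(pr))
E
```

```text
top
  green 107 401.6 216.8 [ 0.6124 -0.2133  0.05  ] z.09/.3 [ 0.576 -0.171  0.28 ]
  blue 329 350.0 190.9 [ 0.6792 -0.0754  0.05  ] z.09/.3 [ 0.63 -0.06  0.28]
  blue 94 403.5 254.0 [ 0.5137 -0.2186  0.05  ] z.09/.3 [ 0.496 -0.176  0.28 ]
 chrome 287 [0.46   0.1991] yaw 164.7 mid [0.4601 0.199 ] 0.08370364088351348
side
 white 64 324.1 233.5 [ 0.5737 -0.0632  0.04  ]
 white 69 349.4 243.3 [ 0.5064 -0.0701  0.04  ]
  green 82 344.7 191.6 [ 0.6119 -0.2155  0.05  ] z.09/.3 [0.472 0.029 0.28 ]
  blue 187 305.3 135.8 [ 0.8485 -0.3686  0.05  ] z.09/.3 [ 0.641 -0.081  0.28 ]
  blue 31 419.5 147.3 [ 0.5427 -0.5154  0.05  ] z.09/.3 [ 0.422 -0.186  0.28 ]
  blue 64 378.8 204.8 [ 0.5133 -0.2213  0.05  ] z.09/.3 [0.401 0.025 0.28 ]
 chrome 585 [0.4596 0.1958] yaw 163.5 mid [0.4607 0.1955] 0.09868227238037011
```

```bash
python3 - <<'E'
from h import *
s=snapshot("top");im=s["img"].astype(int)
roi=np.zeros(im.shape[:2],bool);roi[222:265,328:372]=1
for th in(150,165,180):
    n,l,st,c=cv2.connectedComponentsWithStats(((im.min(2)>th)&roi).astype(np.uint8))
    pts=[at(s,*c[i],.040) for i in range(1,n) if st[i,4]>25]
    print(th,[p.round(4) for p in pts],[st[i].tolist() for i in range(1,n)][:4])
# fit model: project tester rim edges for candidate pose, maximise gradient
g=cv2.cvtColor(s["img"],cv2.COLOR_BGR2GRAY).astype(np.float32);G=cv2.GaussianBlur(np.hypot(cv2.Sobel(g,5,1,0),cv2.Sobel(g,5,0,1)),(0,0),.8)
def sc(p):
    x,y,a=p;R=np.array([[np.cos(a),-np.sin(a)],[np.sin(a),np.cos(a)]]);tot=0
    for (A,B,z) in [((-.1,-.085),(-.1,.085),.075),((-.1,.085),(.09,.085),.075),((-.1,-.085),(.09,-.085),.075),((-.094,-.079),(-.094,.079),.075),((-.094,-.079),(.06,-.079),.075),((-.094,.079),(.06,.079),.075)]:
        q=np.array([proj(s,[*(R@((1-t)*np.array(A)+t*np.array(B))+[x,y]),z]) for t in np.linspace(0,1,25)],np.float32)
        tot+=cv2.remap(G,q[:,0].reshape(-1,1),q[:,1].reshape(-1,1),1).sum()
    return -tot
from scipy.optimize import differential_evolution
r=differential_evolution(sc,[(.53,.58),(-.09,-.045),(0,.2)],seed=1,maxiter=25,popsize=10);print(r.x,np.degrees(r.x[2]),r.fun)
x,y,a=r.x;print("nest",x-.015*np.cos(a),y-.015*np.sin(a),"hinge",x+.1*np.cos(a),y+.1*np.sin(a),"pad",x-.098*np.cos(a),y-.098*np.sin(a))
E
```

```text
150 [array([ 0.5747, -0.0611,  0.04  ]), array([ 0.5075, -0.0708,  0.04  ])] [[335, 227, 18, 7, 90], [354, 227, 3, 5, 15], [337, 253, 22, 6, 100]]
165 [array([ 0.5744, -0.0616,  0.04  ]), array([ 0.5068, -0.0661,  0.04  ])] [[354, 227, 3, 5, 13], [335, 228, 18, 6, 77], [337, 253, 18, 6, 80], [356, 253, 3, 4, 11]]
180 [array([ 0.574 , -0.0629,  0.04  ]), array([ 0.5065, -0.069 ,  0.04  ])] [[335, 228, 18, 5, 65], [355, 229, 1, 2, 2], [337, 253, 18, 6, 65], [357, 254, 2, 3, 6]]
[ 0.55645478 -0.06076392  0.09417472] 5.395813861193782 -26198.419921875
nest 0.5415212470752884 -0.06217445301769498 hinge 0.6560116634083224 -0.051360361845129945 pad 0.45888903354796823 -0.06997940577702452
```

```bash
python3 - <<'E'
from h import *
out=[]
for n,c in(("top",(215,270,305,385)),("side",(190,290,275,395))):
    s=snapshot(n);k=6 if n=="top" else 5
    v0,v1,u0,u1=c;im=cv2.resize(s["img"][v0:v1,u0:u1],None,fx=k,fy=k,interpolation=2)
    for (x,y,a),col in(((.5565,-.0608,.094),(0,0,255)),((.5555,-.0655,.094),(255,0,255))):
        R=np.array([[np.cos(a),-np.sin(a)],[np.sin(a),np.cos(a)]])
        def poly(w,h,cx,z):
            q=[((proj(s,[*(R@np.array([cx+i*w/2,j*h/2])+[x,y]),z])-[u0,v0]+.5)*k) for i,j in((-1,-1),(-1,1),(1,1),(1,-1))]
            cv2.polylines(im,[np.array(q).round().astype(int)],True,col,1)
        poly(.2,.17,0,.075);poly(.014,.042,-.015-.034,.045);poly(.014,.042,-.015+.034,.045)
    out.append(im)
w=max(o.shape[1] for o in out)
cv2.imwrite("pics/fit.png",out[0]);cv2.imwrite("pics/fits.png",out[1])
E
```

```text
(no output)
```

View pics/fit.png

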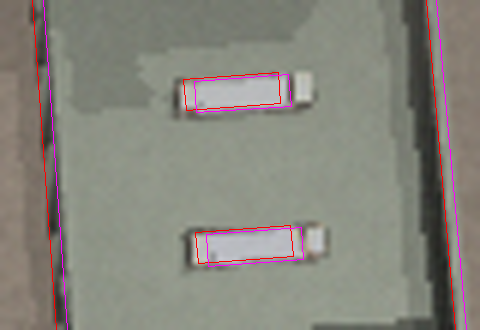

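View pics/fits.png

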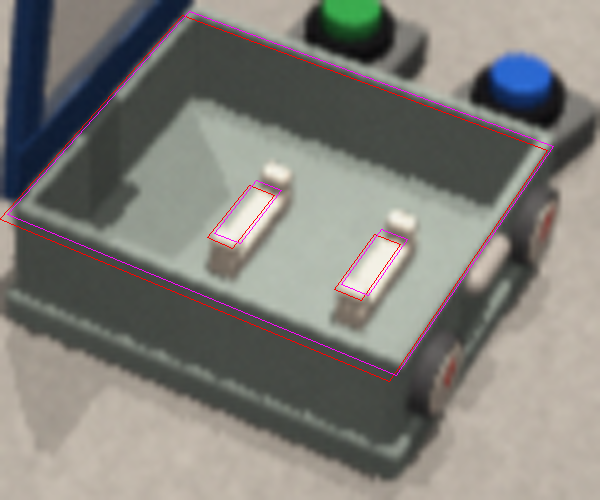

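The magenta model (tester y about -0.066) fits the rim in the side view. In the top view, the outer cheeks at 180 to 313 px put the centre about 2 mm further right, so I take the nest as (0.5405, -0.068) with yaw 5.4°.

```bash
cat >> h.py <<'E'
from scipy.spatial.transform import Rotation as Ro
def d(x,y,z,yaw,pitch=0,verb=True):
    o=robot.get_obs();R=Ro.from_euler("xyz",o["ee_rot"]);T=Ro.from_euler("xyz",[np.pi,pitch,np.radians(yaw)])
    sh=R.inv().apply(np.array([x,y,z])-o["tool_pos"]);rv=np.degrees((R.inv()*T).as_rotvec())
    print("t",round(o["time"],2),"shift",sh.round(4),"rot",rv.round(1),"|",o["tool_pos"].round(4),np.degrees(o["ee_rot"]).round(1),np.degrees(o["joint_positions"]).round(0),"F",o["wrist_force"].round(1),o["width"].round(3),round(float(np.max(o["finger_force"])),1))
E
python3 -c "
from h import *
d(.46,.198,.2,-15.5)"
```

```text
Traceback (most recent call last):
  File "h.py", line 14, in d
    print("t",round(o["time"],2),"shift",sh.round(4),"rot",rv.round(1),"|",o["tool_pos"].round(4),np.degrees(o["ee_rot"]).round(1),np.degrees(o["joint_positions"]).round(0),"F",o["wrist_force"].round(1),o["width"].round(3),round(float(np.max(o["finger_force"])),1))
                                                                                                                                                                                                           ^^^^^^^^^^^^^^^^
AttributeError: 'float' object has no attribute 'round'
```

```bash
sed -i 's/o\["width"\].round(3)/round(o["width"],3)/' h.py
python3 -c "
from h import *
d(.46,.198,.2,-15.5)"
```

```text
t 1.45 shift [ 0.5008 -0.5438  0.0165] rot [ 0.  -0.  39.5] | [ 0.2237 -0.5025  0.2165] [180.   0.  24.] [-72.   5.  79.  -0.  96.  -6.] F [-0.8 -0.1 -0.3] 0.094 0.0
```

>>> servo_tool(commands=[0.501, -0.544, 0.0165, 0, 0, 39.5, 0.06, 0.501, -0.544, 0.0165, 0, 0, 39.5, 0.06, 0.501, -0.544, 0.0165, 0, 0, 39.5, 0.06, 0.501, -0.544, 0.0165, 0, 0, 39.5, 0.06, 0.501, -0.544, 0.0165, 0, 0, 39.5, 0.06, 0.501, -0.544, 0.0165, 0, 0, 39.5, 0.06, 0.501, -0.544, 0.0165, 0, 0, 39.5, 0.06, 0.501, -0.544, 0.0165, 0, 0, 39.5, 0.06, 0.501, -0.544, 0.0165, 0, 0, 39.5, 0.06, 0.501, -0.544, 0.0165, 0, 0, 39.5, 0.06])

```text
time: 2.7
tool_pos: [0.4225, 0.0876, 0.203]
ee_rot: [-3.141, -0.002, -0.27]
wrist_force: [0.0, -1.2, 0.1]
width: 0.0601
finger_force: 0.0
```

```bash
python3 -c "
from h import *
d(.46,.198,.06,-15.5)"
```

```text
t 2.7 shift [ 0.0064 -0.1164  0.1431] rot [-0.  -0.1  0. ] | [0.4225 0.0876 0.203 ] [-1.80e+02 -1.00e-01 -1.55e+01] [  4. -10.  95.  -0.  95. 110.] F [ 0.  -1.2  0.1] 0.06 0.0
```

>>> servo_tool(commands=[0.006, -0.116, 0.05, 0, 0, 0, 0.06, 0.006, -0.116, 0.1, 0, 0, 0, 0.06, 0.006, -0.116, 0.12, 0, 0, 0, 0.06, 0.006, -0.116, 0.12, 0, 0, 0, 0.06, 0.006, -0.116, 0.12, 0, 0, 0, 0.06])

```text
time: 3.32
tool_pos: [0.4598, 0.1953, 0.0842]
ee_rot: [-3.141, -0.002, -0.271]
wrist_force: [0.5, -0.1, 0.1]
width: 0.0599
finger_force: 0.0
```

```bash
python3 -c "
from h import *
for n in('top','side'):
    s=snapshot(n)
    for r in spotter.trace('chrome',s)[:1]:
        v,u=np.nonzero(r['region']);print(n,r['conf'],at(s,u.mean(),v.mean(),.022),len(u))
d(.46,.198,.019,-15.5)"
```

```text
side 0.58 [0.45241372 0.19739201 0.022     ] 518
t 3.52 shift [-0.0014 -0.0024  0.0662] rot [-0.1 -0.2 -0.1] | [0.4604 0.1952 0.0852] [-179.9   -0.2  -15.6] [ 16.   2.  97.  -0.  81. 122.] F [ 0.4  0.4 -0.2] 0.06 0.0
```

Descend and close.

>>> servo_tool(commands=[-0.001, -0.0015, 0.03, 0, 0, 0, 0.06, -0.001, -0.0015, 0.05, 0, 0, 0, 0.06, -0.001, -0.0015, 0.066, 0, 0, 0, 0.06, -0.001, -0.0015, 0.066, 0, 0, 0, 0.06, -0.001, -0.0015, 0.066, 0, 0, 0, 0.015, -0.001, -0.0015, 0.066, 0, 0, 0, 0.015, -0.001, -0.0015, 0.066, 0, 0, 0, 0.015, -0.001, -0.0015, 0.066, 0, 0, 0, 0.015, -0.001, -0.0015, 0.066, 0, 0, 0, 0.015])

```text
time: 4.65
tool_pos: [0.4589, 0.1972, 0.0173]
ee_rot: [-3.142, -0.001, -0.271]
wrist_force: [-0.9, -1.0, 6.5]
width: 0.023
finger_force: 30.4
```

```bash
python3 -c "
from h import *
s=snapshot('side');i=s['img'][270:390,220:380];cv2.imwrite('pics/grasp.png',cv2.resize(i,None,fx=4,fy=4))
d(.46,.198,.15,-15.5)"
```

```text
t 4.7 shift [ 0.0011 -0.0011 -0.1327] rot [-0.  -0.1 -0. ] | [0.4589 0.1972 0.0173] [-1.80e+02 -1.00e-01 -1.55e+01] [ 17.   6. 101.  -0.  73. 122.] F [-0.4 -2.1  5.1] 0.023 30.4
```

View pics/grasp.png

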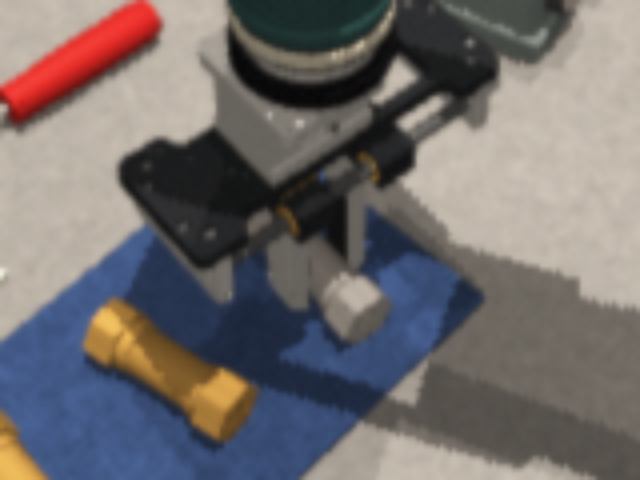

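The chrome body is gripped at the waist (opening 23 mm, collar showing at (355,300)), and the brass bodies are untouched. Now I lift and carry it.

>>> servo_tool(commands=[0.001, -0.001, -0.05, 0, 0, 0, 0.015, 0.001, -0.001, -0.1, 0, 0, 0, 0.015, 0.001, -0.001, -0.133, 0, 0, 0, 0.015, 0.001, -0.001, -0.133, 0, 0, 0, 0.015])

```text
time: 5.2
tool_pos: [0.4609, 0.1987, 0.1514]
ee_rot: [-3.139, -0.004, -0.27]
wrist_force: [0.0, 1.0, -2.9]
width: 0.0235
finger_force: 30.0
```

```bash
python3 -c "
from h import *
d(.54,-.068,.15,5.4)"
```

```text
t 5.2 shift [0.1475 0.2358 0.0013] rot [ -0.1  -0.3 -20.9] | [0.4609 0.1987 0.1514] [-179.8   -0.2  -15.5] [ 17.  -0.  91.   0.  89. 122.] F [ 0.   1.  -2.9] 0.024 30.0
```

>>> servo_tool(commands=[0.037, 0.059, 0, 0, 0, -5, 0.015, 0.074, 0.118, 0, 0, 0, -10, 0.015, 0.11, 0.177, 0, 0, 0, -15, 0.015, 0.135, 0.216, 0, 0, 0, -20.9, 0.015, 0.1475, 0.236, 0, 0, 0, -20.9, 0.015, 0.1475, 0.236, 0, 0, 0, -20.9, 0.015, 0.1475, 0.236, 0, 0, 0, -20.9, 0.015, 0.1475, 0.236, 0, 0, 0, -20.9, 0.015])

```text
time: 6.2
tool_pos: [0.538, -0.0674, 0.1487]
ee_rot: [-3.141, 0.001, 0.096]
wrist_force: [0.4, 0.7, -2.9]
width: 0.023
finger_force: 30.0
```

```bash
python3 - <<'E'
from h import *
d(.5405,-.068,.09,5.4)
for n in('top','side'):
    s=snapshot(n)
    for r in spotter.trace('chrome',s)[:1]:
        v,u=np.nonzero(r['region']);print(n,r['conf'],r['box'],u.mean(),v.mean(),at(s,u.mean(),v.mean(),.153))
i=s['img'][150:300,260:440];cv2.imwrite('pics/over.png',cv2.resize(i,None,fx=4,fy=4))
E
```

```text
t 6.2 shift [0.0025 0.0009 0.0587] rot [-0.1  0.1  0.1] | [ 0.538  -0.0674  0.1487] [-1.799e+02  1.000e-01  5.500e+00] [-13.   5.  86.   0.  89.  71.] F [ 0.4  0.7 -2.9] 0.023 30.0
top 0.57 [346.0, 248.0, 5.9, 8.0] 349.1860465116279 252.6046511627907 [ 0.50624737 -0.06865597  0.153     ]
side 0.6 [322.1, 194.1, 38.2, 22.0] 342.5845070422535 203.6443661971831 [ 0.53072256 -0.06790313  0.153     ]
```

View pics/over.png

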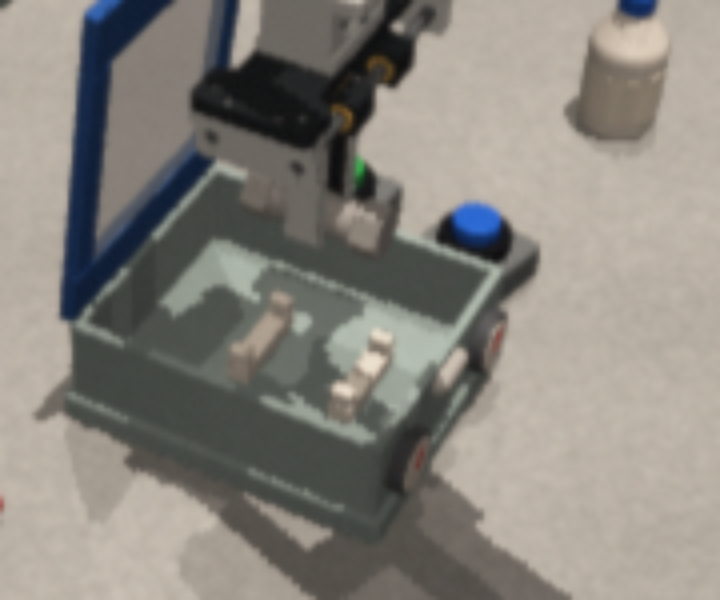

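The valve is held level over the chamber, with its collars at (265,195) and (365,228) and the two saddles below. I lower it.

>>> servo_tool(commands=[0.0025, 0.0007, 0.03, 0, 0, 0, 0.015, 0.0025, 0.0007, 0.055, 0, 0, 0, 0.015, 0.0025, 0.0007, 0.07, 0, 0, 0, 0.015, 0.0025, 0.0007, 0.08, 0, 0, 0, 0.015, 0.0025, 0.0007, 0.09, 0, 0, 0, 0.015, 0.0025, 0.0007, 0.096, 0, 0, 0, 0.015, 0.0025, 0.0007, 0.1, 0, 0, 0, 0.015, 0.0025, 0.0007, 0.102, 0, 0, 0, 0.015, 0.0025, 0.0007, 0.103, 0, 0, 0, 0.015, 0.0025, 0.0007, 0.103, 0, 0, 0, 0.015])

```text
time: 7.65
tool_pos: [0.5414, -0.0693, 0.0468]
ee_rot: [3.141, -0.0, 0.094]
wrist_force: [0.3, 0.2, -2.3]
width: 0.023
finger_force: 30.0
```

```bash
python3 - <<'E'
from h import *
d(.5405,-.068,.0445,5.4)
for n in('top','side'):
    s=snapshot(n)
    if n=='side':i=s['img'][170:290,270:400];cv2.imwrite('pics/in.png',cv2.resize(i,None,fx=5,fy=5))
E
```

```text
t 7.65 shift [-0.0007 -0.0014  0.0023] rot [ 0. -0. -0.] | [ 0.5414 -0.0693  0.0468] [180.   -0.    5.4] [-13.  10.  93.  -0.  77.  71.] F [ 0.3  0.2 -2.3] 0.023 30.0
```

View pics/in.png

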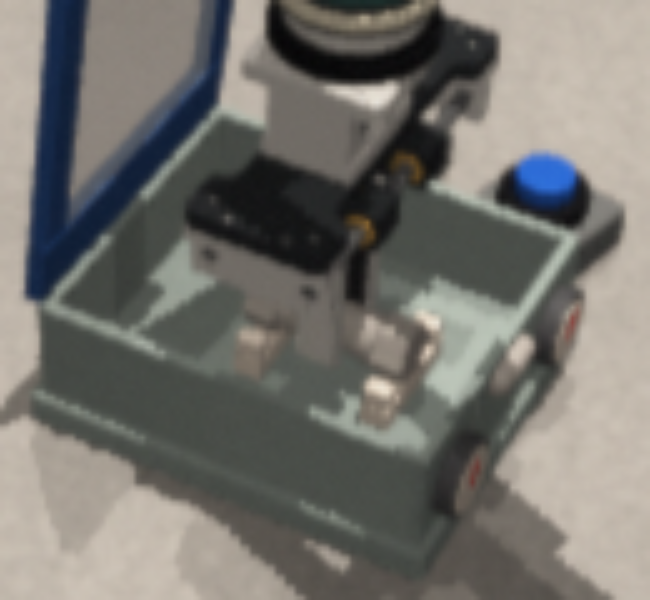

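The front collar (390,345) sits between the cheeks (430,325) and (378,395), about 2 mm above its rest. I lower the last bit, hold, release and rise.

>>> servo_tool(commands=[-0.0005, -0.001, 0.0015, 0, 0, 0, 0.015, -0.0005, -0.001, 0.0025, 0, 0, 0, 0.015, -0.0005, -0.001, 0.003, 0, 0, 0, 0.015, -0.0005, -0.001, 0.003, 0, 0, 0, 0.015, -0.0005, -0.001, 0.003, 0, 0, 0, 0.045, -0.0005, -0.001, 0.003, 0, 0, 0, 0.045, -0.0005, -0.001, 0.003, 0, 0, 0, 0.045])

```text
time: 8.62
tool_pos: [0.5408, -0.0685, 0.0436]
ee_rot: [3.141, -0.0, 0.094]
wrist_force: [-0.3, 0.1, -0.5]
width: 0.0444
finger_force: 0.0
```

>>> servo_tool(commands=[0, 0, -0.03, 0, 0, 0, 0.045, 0, 0, -0.09, 0, 0, 0, 0.045, -0.03, 0, -0.15, 0, 0, 0, 0, -0.06, 0, -0.21, 0, 0, 0, 0, -0.1, 0, -0.26, 0, 0, 0, 0, -0.12, 0, -0.3, 0, 0, 0, 0, -0.12, 0, -0.32, 0, 0, 0, 0, -0.12, 0, -0.32, 0, 0, 0, 0, -0.12, 0, -0.32, 0, 0, 0, 0])

```text
time: 9.75
tool_pos: [0.4211, -0.0796, 0.3621]
ee_rot: [-3.141, 0.002, 0.094]
wrist_force: [-0.2, 0.6, -0.6]
width: 0.0004
finger_force: 0.0
```

```bash
python3 - <<'E'
from h import *
d(.74,-.05,.36,5.4)
out=[]
for n,(a,b,c,e) in(('top',(175,275,300,400)),('side',(100,300,260,400))):
    s=snapshot(n)
    for r in spotter.trace('chrome',s)[:2]:
        v,u=np.nonzero(r['region']);print(n,r['conf'],r['box'],u.mean(),v.mean(),at(s,u.mean(),v.mean(),.05))
    for r in spotter.trace('lid',s)[:1]:print('lid',r['box'])
    i=cv2.resize(s['img'][a:b,c:e],None,fx=400/(e-c),fy=400/(e-c));i=cv2.copyMakeBorder(i,0,600-i.shape[0],0,0,0);out.append(i)
cv2.imwrite('pics/laid.png',np.hstack(out))
E
```

```text
t 9.75 shift [0.3203 0.0006 0.0014] rot [-0.1  0.1 -0. ] | [ 0.4211 -0.0796  0.3621] [-1.799e+02  1.000e-01  5.400e+00] [-18.  -9.  76.  -0. 114.  66.] F [-0.2  0.6 -0.6] 0.0 0.0
top 0.48 [336.5, 222.8, 15.4, 35.3] 344.1617161716172 239.53465346534654 [ 0.54857575 -0.06188733  0.05      ]
lid [311.3, 181.9, 81.0, 21.1]
side 0.79 [317.2, 223.0, 39.2, 22.1] 336.68215158924204 234.77017114914426 [ 0.54139569 -0.06810748  0.05      ]
lid [274.0, 116.7, 52.2, 113.8]
```

View pics/laid.png

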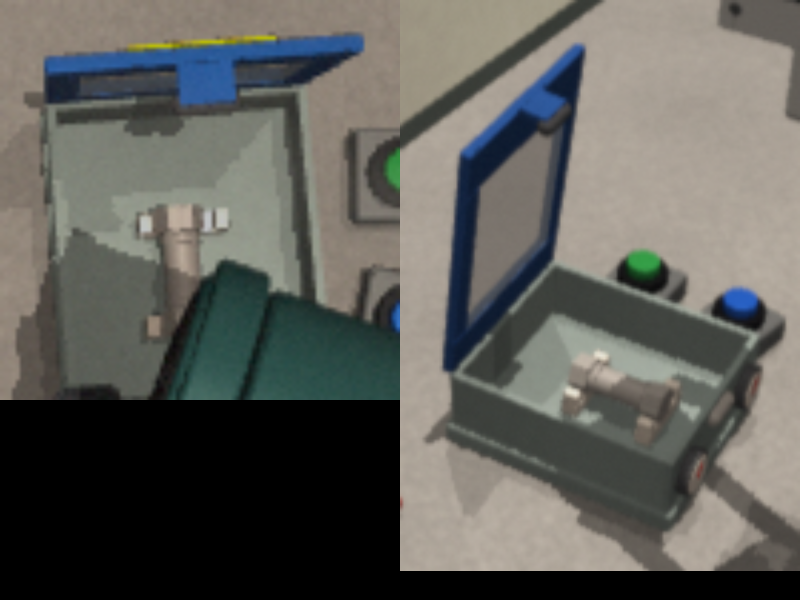

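The valve lies in the cradle (side crop (620,385)), and the lid is still upright. I estimate the lid angle from the free edge corners in the side view, roughly (282,153) and (324,116).

```bash
python3 - <<'E'
from h import *
s=snapshot('side');a=.094;c,sn=np.cos(a),np.sin(a)
h=np.array([.655,-.0575,.079])
for th in(1.3,1.4,1.5,1.57):
    p=[]
    for y in(.085,-.085):
        r=.22;n=.008  # outer corner
        lx=-r*np.cos(th)+n*np.sin(th);lz=r*np.sin(th)+n*np.cos(th)
        p.append(proj(s,h+[lx*c-y*sn,lx*sn+y*c,lz]).round(1))
    print(th,p)
E
```

```text
1.3 [array([293.3, 161.2]), array([333.8, 121.4])]
1.4 [array([283.8, 156.3]), array([325.1, 117.1])]
1.5 [array([274.4, 152.2]), array([316.4, 113.7])]
1.57 [array([267.9, 150. ]), array([310.3, 111.8])]
```

>>> servo_tool(commands=[0.06, 0, 0, 0, 0, 0, 0, 0.12, 0, 0, 0, 0, 0, 0, 0.18, 0, 0, 0, 0, 0, 0, 0.24, 0, 0, 0, 0, 0, 0, 0.27, 0, 0, 0, 0, 0, 0, 0.27, 0, 0, 0, 0, 0, 0, 0.27, 0, 0, 0, 0, 0, 0])

```text
time: 10.98
tool_pos: [0.6893, -0.0543, 0.364]
ee_rot: [3.141, 0.0, 0.094]
wrist_force: [-0.4, 0.3, 0.2]
width: 0.0003
finger_force: 0.0
```

```bash
cat > arc.py <<'E'
from h import *
import sys
o=robot.get_obs();p=o["tool_pos"];a=.094;u=np.array([np.cos(a),np.sin(a)]);h=np.array([.655,-.0575])
lx=(p[:2]-h)@u;ly=(p[1]-h[1])*u[0]-(p[0]-h[0])*u[1]
print("local x,y",lx.round(4),ly.round(4));d(.69,-.054,.29,5.4)
for th in map(float,sys.argv[1:]):
    r=.195;n=.009;X=-r*np.cos(th)+n*np.sin(th)+.008;Z=.079+r*np.sin(th)+n*np.cos(th)+.011
    print(th,"shift x %.3f z %.3f"%(X-lx,p[2]-Z))
E
python3 arc.py 1.41 1.3 1.1 .9 .7 .5 .3 .15
```

```text
local x,y 0.0344 -0.0
t 10.97 shift [ 0.0008 -0.0003  0.074 ] rot [ 0.  0. -0.] | [ 0.6893 -0.0543  0.364 ] [180.    0.    5.4] [ -9.  27.  35.  -0. 119.  75.] F [-0.4  0.3  0.2] 0.0 0.0
1.41 shift x -0.049 z 0.080
1.3 shift x -0.070 z 0.084
1.1 shift x -0.107 z 0.096
0.9 shift x -0.141 z 0.116
0.7 shift x -0.170 z 0.141
0.5 shift x -0.193 z 0.173
0.3 shift x -0.210 z 0.208
0.15 shift x -0.218 z 0.236
```

>>> servo_tool(commands=[0, 0, 0.05, 0, 0, 0, 0, 0, 0, 0.08, 0, 0, 0, 0, -0.02, 0, 0.08, 0, 0, 0, 0, -0.049, 0, 0.08, 0, 0, 0, 0, -0.06, 0, 0.082, 0, 0, 0, 0, -0.07, 0, 0.084, 0, 0, 0, 0, -0.088, 0, 0.09, 0, 0, 0, 0, -0.107, 0, 0.096, 0, 0, 0, 0, -0.124, 0, 0.106, 0, 0, 0, 0, -0.141, 0, 0.116, 0, 0, 0, 0])

```text
time: 12.22
tool_pos: [0.5492, -0.0677, 0.2479]
ee_rot: [3.141, -0.002, 0.094]
wrist_force: [1.6, -0.4, 0.6]
width: 0.0006
finger_force: 0.6
```

```bash
python3 arc.py .9 .7 .5 .3 .15 .07; python3 - <<'E'
from h import *
s=snapshot('side');cv2.imwrite('pics/lid1.png',cv2.resize(s['img'][100:300,240:420],None,fx=3,fy=3))
E
```

```text
local x,y -0.1063 -0.0002
t 12.22 shift [ 0.1415 -0.0004 -0.0419] rot [ 0.  -0.1 -0. ] | [ 0.5492 -0.0677  0.2479] [ 1.8e+02 -1.0e-01  5.4e+00] [-13.   5.  75.  -0. 100.  72.] F [ 1.6 -0.4  0.6] 0.001 0.6
0.9 shift x 0.000 z -0.000
0.7 shift x -0.029 z 0.025
0.5 shift x -0.053 z 0.057
0.3 shift x -0.069 z 0.092
0.15 shift x -0.077 z 0.120
0.07 shift x -0.080 z 0.135
```

View pics/lid1.png

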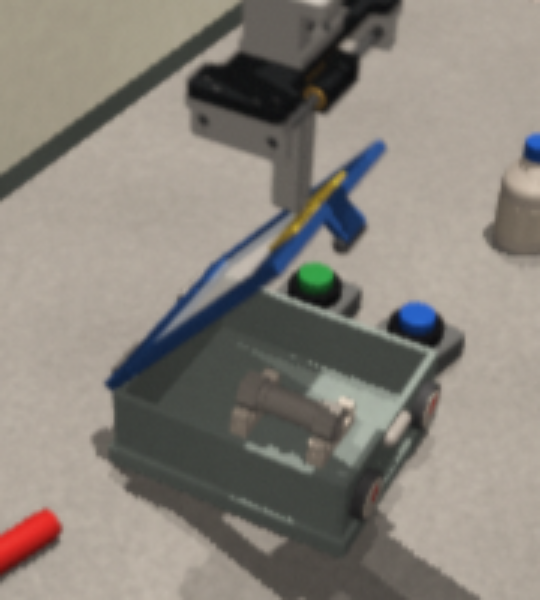

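The lid has come down to about 0.9 rad with the closed fingertips on the yellow pad at (300,210). I continue the arc and press.

>>> servo_tool(commands=[-0.015, 0, 0.012, 0, 0, 0, 0, -0.029, 0, 0.025, 0, 0, 0, 0, -0.042, 0, 0.041, 0, 0, 0, 0, -0.053, 0, 0.057, 0, 0, 0, 0, -0.061, 0, 0.075, 0, 0, 0, 0, -0.069, 0, 0.092, 0, 0, 0, 0, -0.073, 0, 0.106, 0, 0, 0, 0, -0.077, 0, 0.12, 0, 0, 0, 0, -0.08, 0, 0.132, 0, 0, 0, 0, -0.08, 0, 0.136, 0, 0, 0, 0])

```text
time: 13.52
tool_pos: [0.4699, -0.0751, 0.1129]
ee_rot: [3.141, -0.0, 0.094]
wrist_force: [-5.4, 2.3, 17.0]
width: 0.0004
finger_force: 8.2
```

>>> servo_tool(commands=[0, 0, 0.004, 0, 0, 0, 0, 0, 0, 0.008, 0, 0, 0, 0, 0, 0, 0.011, 0, 0, 0, 0, 0, 0, 0.013, 0, 0, 0, 0, 0, 0, 0.014, 0, 0, 0, 0, 0, 0, 0.014, 0, 0, 0, 0])

```text
time: 14.28
tool_pos: [0.4691, -0.0752, 0.1008]
ee_rot: [3.141, 0.002, 0.094]
wrist_force: [-8.1, 1.2, 16.2]
width: 0.0002
finger_force: 8.0
```

>>> servo_tool(commands=[0, 0, 0.003, 0, 0, 0, 0, 0, 0, 0.003, 0, 0, 0, 0, 0, 0, 0.003, 0, 0, 0, 0, 0, 0, -0.03, 0, 0, 0, 0, 0, 0, -0.06, 0, 0, 0, 0, 0, 0, -0.06, 0, 0, 0, 0])

```text
time: 15.02
tool_pos: [0.4717, -0.0755, 0.1602]
ee_rot: [3.139, -0.006, 0.094]
wrist_force: [0.7, 0.3, -0.5]
width: 0.0003
finger_force: 0.0
```

```bash
python3 - <<'E'
from h import *
s=snapshot('side');cv2.imwrite('pics/shut.png',cv2.resize(s['img'][140:290,260:440],None,fx=4,fy=4))
d(.5135,-.22,.12,5.4)
E
```

```text
t 15.07 shift [0.0291 0.1482 0.0383] rot [ 0.  -0.1 -0. ] | [ 0.4705 -0.0752  0.1581] [ 1.8e+02 -1.0e-01  5.4e+00] [-16.  -3.  94.  -0.  90.  69.] F [ 0.2  0.8 -0.5] 0.001 0.0
```

View pics/shut.png

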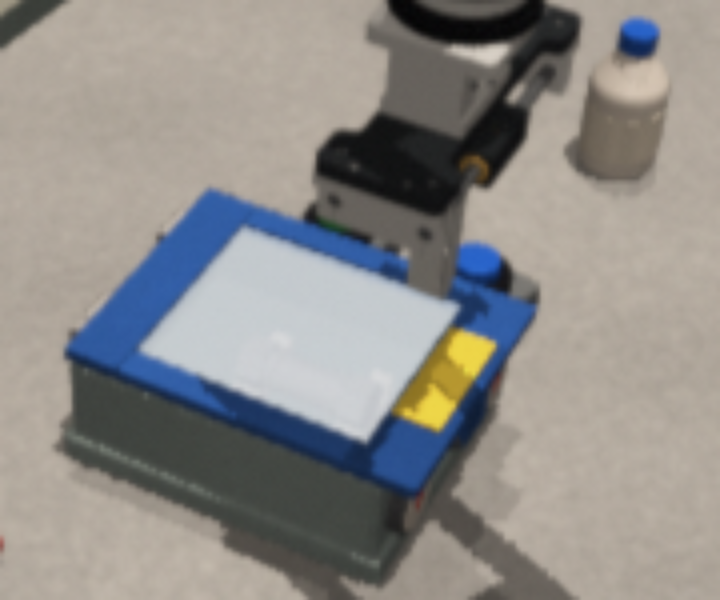

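The lid sits flush on the rim. Next I move over the blue key.

>>> servo_tool(commands=[0.01, 0.05, 0, 0, 0, 0, 0, 0.02, 0.1, 0, 0, 0, 0, 0, 0.029, 0.148, 0.02, 0, 0, 0, 0, 0.029, 0.148, 0.038, 0, 0, 0, 0, 0.029, 0.148, 0.07, 0, 0, 0, 0, 0.029, 0.148, 0.08, 0, 0, 0, 0, 0.029, 0.148, 0.08, 0, 0, 0, 0])

```text
time: 15.95
tool_pos: [0.5117, -0.2184, 0.0762]
ee_rot: [-3.14, 0.003, 0.095]
wrist_force: [-0.5, 0.2, -0.6]
width: 0.0004
finger_force: 0.0
```

```bash
python3 -c "
from h import *
d(.5135,-.22,.054,5.4)"
```

```text
t 15.95 shift [0.0017 0.0018 0.0222] rot [-0.1  0.2  0. ] | [ 0.5117 -0.2184  0.0762] [-179.9    0.2    5.4] [-29.  10.  89.   0.  81.  56.] F [-0.5  0.2 -0.6] 0.0 0.0
```

>>> servo_tool(commands=[0.0015, 0.0015, 0.01, 0, 0, 0, 0, 0.0015, 0.0015, 0.017, 0, 0, 0, 0, 0.0015, 0.0015, 0.022, 0, 0, 0, 0, 0.0015, 0.0015, 0.0235, 0, 0, 0, 0, 0.0015, 0.0015, 0.0235, 0, 0, 0, 0])

```text
time: 16.58
tool_pos: [0.5151, -0.2212, 0.0554]
ee_rot: [3.141, -0.002, 0.094]
wrist_force: [0.2, 0.2, 3.5]
width: 0.0004
finger_force: 2.4
```

>>> servo_tool(commands=[0, 0, 0.001, 0, 0, 0, 0, 0, 0, 0.001, 0, 0, 0, 0, 0, 0, 0.001, 0, 0, 0, 0])

```text
time: 16.95
tool_pos: [0.5151, -0.2212, 0.0552]
ee_rot: [3.14, -0.002, 0.094]
wrist_force: [-1.7, 1.7, 8.5]
width: 0.0004
finger_force: 4.2
```

>>> servo_tool(commands=[0, 0, -0.03, 0, 0, 0, 0, 0.05, 0, -0.04, 0, 0, 0, 0, 0.097, 0.003, -0.04, 0, 0, 0, 0, 0.097, 0.003, -0.03, 0, 0, 0, 0, 0.097, 0.003, -0.021, 0, 0, 0, 0, 0.097, 0.003, -0.021, 0, 0, 0, 0])

```text
time: 17.7
tool_pos: [0.609, -0.2146, 0.0722]
ee_rot: [-3.14, 0.004, 0.093]
wrist_force: [-0.0, 0.2, -1.1]
width: 0.0003
finger_force: 0.0
```

```bash
python3 -c "
from h import *
d(.612,-.2145,.054,5.4)"
```

```text
t 17.7 shift [0.0031 0.0003 0.0182] rot [-0.1  0.2 -0. ] | [ 0.609  -0.2146  0.0722] [-179.9    0.2    5.4] [-24.  21.  76.  -0.  83.  60.] F [-0.   0.2 -1.1] 0.0 0.0
```

>>> servo_tool(commands=[0.002, 0, 0.008, 0, 0, 0, 0, 0.002, 0, 0.014, 0, 0, 0, 0, 0.002, 0, 0.019, 0, 0, 0, 0, 0.002, 0, 0.021, 0, 0, 0, 0, 0.002, 0, 0.021, 0, 0, 0, 0, 0.002, 0, 0.021, 0, 0, 0, 0])

```text
time: 18.45
tool_pos: [0.613, -0.2149, 0.0552]
ee_rot: [3.141, -0.0, 0.094]
wrist_force: [-3.3, -0.3, 8.2]
width: 0.0
finger_force: 4.0
```

>>> servo_tool(commands=[0, 0, -0.03, 0, 0, 0, 0, 0, 0, -0.08, 0, 0, 0, 0, -0.05, 0, -0.13, 0, 0, 0, 0, -0.1, 0.04, -0.16, 0, 0, 0, 0, -0.15, 0.08, -0.18, 0, 0, 0, 0, -0.2, 0.12, -0.18, 0, 0, 0, 0, -0.2, 0.12, -0.18, 0, 0, 0, 0, -0.2, 0.12, -0.18, 0, 0, 0, 0, -0.2, 0.12, -0.18, 0, 0, 0, 0])

```text
time: 19.58
tool_pos: [0.4263, -0.3518, 0.2325]
ee_rot: [-3.14, -0.0, 0.096]
wrist_force: [-0.3, 0.6, 0.8]
width: 0.0005
finger_force: 0.0
```

```bash
python3 - <<'E'
from h import *
s=snapshot('side');cv2.imwrite('pics/end.png',cv2.resize(s['img'][140:290,260:440],None,fx=4,fy=4))
d(.612,-.2145,.054,5.4)
E
```

```text
t 19.62 shift [ 0.1979 -0.1185  0.1786] rot [-0.1  0.   0.1] | [ 0.4264 -0.3517  0.2325] [-179.9    0.     5.5] [-45.   5.  76.   0.  98.  39.] F [-0.6 -0.1 -0.8] 0.0 0.0
```

View pics/end.png

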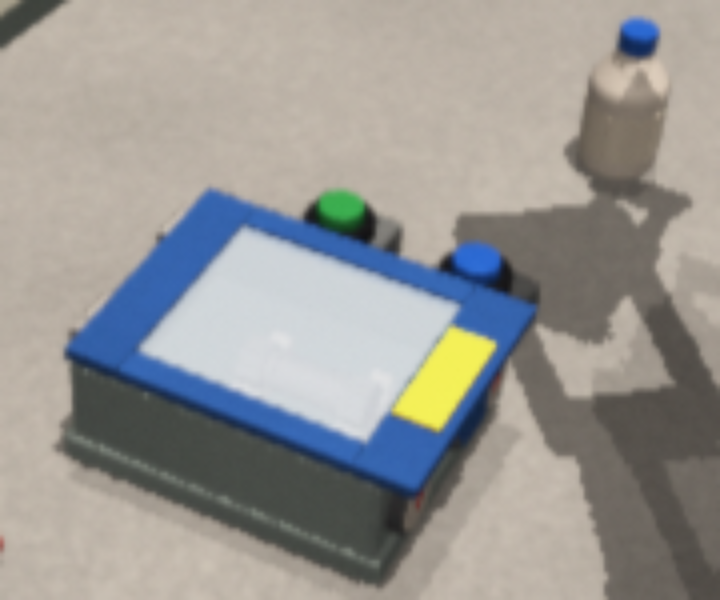

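The lid is shut, both keys are up at (340,208) and (478,262), and the robot is clear of everything.

```bash
python3 -c "
from h import *
print(close_job())"
```

```text
the job is handed in; nothing more can be done
None
```

The job is handed in at about 20 s: the chrome body was lowered into the cradle while held, the lid pressed shut, and the blue key then the green key pressed; the last picture shows the lid flush and both keys up, but no verdict was returned.

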